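# Lean the rinsed divider board against the crate to drip dry

## Task

In the storeroom being cleaned after a flood, take the blue divider board out of the draining rack and lean it against the front of the wooden crate (the long side that faces the robot), near the middle and square to it, to drip dry: bottom edge on the table a few centimetres out from the crate, leaning back about 20 degrees from upright so that the crate's top edge holds it. Leave the white and the plywood board standing in their slots.

Things in the scene. Friction and masses are not known exactly. Their poses are not given: they have to be found in the camera images.
- blue_board_center (a point): Blue plastic slab 14 mm thick (own x), 130 wide (y), 200 tall (z up), 0.3 kg, faces alike; this point is its centre. It starts upright and loose in one of three 20 mm slots, 80 mm apart along x, of a fixed wooden rack (250 x 150 mm, floor 12 mm above the table, posts to 52 mm). Top edge 212 mm above the table, free on both sides above the posts; lift it 45 mm straight up to clear them.
- crate: Open slatted wooden crate, fixed: 160 mm deep (own x), 280 long (y), 100 high, jars inside below the rim. Origin: centre of its underside, on the table. Its front, the long side towards the robot, is the upright face at own x = -80 mm, top edge 100 mm above the table; own +x points from the front into the crate. The table before it is clear.
- white_board_center (a point): White plastic divider board, otherwise the same size as the blue one (14 x 130 x 200 mm), standing upright in another slot of the same draining rack. This point is its centre; axes as for the blue board. It stays in its slot.
- wood_board_center (a point): Pale plywood divider board, otherwise the same size as the blue one (14 x 130 x 200 mm), standing upright in another slot of the same draining rack. This point is its centre; axes as for the blue board. It stays in its slot.
Mind the look-alikes: they are no part of the job. Of the things shaped like the part that bears blue_board_center, the blue one is meant.

How it is judged (in metres and radians):
At the end, for the whole second after the job is handed in: Blue board released, still, bottom edge on the table (centre 75 to 108 mm up), touching the crate's front and leaning 8 to 35 degrees from upright; centre from 5 mm behind to 35 mm before the face, within 60 mm of the middle of the crate's length, square to it within 15 degrees (angle between blue_board_center's own z axis and vertical between 0.14 and 0.61 rad and angle between the y axis of blue_board_center and the y axis of crate, either way round below 0.26 rad and x of blue_board_center in the frame of crate between -0.115 and -0.075 m and y of blue_board_center in the frame of crate between -0.06 and 0.06 m and height (world z) of blue_board_center between 0.075 and 0.108 m and contact force between blue_board and crate above 0.03 N and linear speed of blue_board below 0.02 m/s and angular speed of blue_board below 0.1 rad/s).
It fails at once if the white board is shifted by more than 30 mm (distance of white_board_center from where it was at the start of the episode above 0.03 m).
It fails at once if the plywood board is shifted by more than 30 mm (distance of wood_board_center from where it was at the start of the episode above 0.03 m).
It also fails if it takes over 38 s, if anything falls off the work surface, if the arm or the gripper's body presses on something with over 40 N, if the wrist force passes 120 N, or if a joint passes its speed limit or range.

## Robot

A 6-joint arm with a two-finger parallel gripper is mounted at the origin on the work surface. World frame = base frame: x ahead of the robot, y to its left, z up, the work surface at z = 0. Lengths are in m, angles in degrees, forces in N, time in s.
With the tool pointing down it reaches from about 0.3 to 0.75 m from the base axis. Payload 8.5 kg.
Tool frame: the origin (TCP) lies at the very end of the fingers, on their centre line; the grasp point (between the pads) lies 19 mm behind it; z points along the fingers, y is the line along which they close (so a half turn about z gives the same grasp; the last joint's range is limited). The gripper opens to 85 mm and grips with 20 to 120 N. Pads are 22 mm wide; open, the fingers measure 114 mm over their backs; the gripper's body (76 mm by 85 mm) begins 54 mm behind the grasp point. The pads swing forward as they close: fully open they stand 13 mm farther back than shut.
Start: joints at [59.57, 21.807, 74.336, -0, 83.858, -12.336], TCP at [0.171, 0.523, 0.231] pointing down, gripper open.
Joint ranges: [-178.18, 178.18], [-50.72, 133.34], [12.68, 142.11], [-81.47, 261.47], [9.98, 163.14], [-165.26, 165.26]. Speed limits (degrees/s): [136.94, 136.94, 180, 180, 180, 180].

## Interface

Orientations are given as a 3x3 rotation matrix whose columns are the frame's x, y, z axes.
In Python, from rig import observe, cams, ticket gives the robot as it stands.
- The arm moves only by the tool move_arm, never from a script. Its arguments are lists of equal length, an entry for each row: "jaw": the finger opening in cm, from 0 to 8.54; "dp": the shift along the tool's x, y, z in cm, a list of three; "turn": the turn, a rotation vector about the tool's x, y, z in rad, a list of three. In form: {"jaw": [jaw, ...], "dp": [[tx, ty, tz], ...], "turn": [[wx, wy, wz], ...]}. A call has 1 to 12 rows; each row shifts and turns the commanded pose from where the row before left it, along the tool's axes as they then stand; what a row does not reach is not made up. A row lasts 1/12 s, in which the tool goes at most 41.7 mm and 7.16 degrees, less where a joint would pass 70% of its speed; a pose out of reach is approached as far as the arm can. A call is refused whole if a number of a shift passes 4.17 or a number of a turn 0.125, either way. A call with a gripper value outside its range is refused whole. The fingers move at their own pace and stop on an object; "force" is the grip in N (left out, the last holds). Time passes only in rows, so rows that do not move let the fingers close. It gives the time, the measured TCP pose, the force, the opening and the grip force at its end, in the units of the state.
- observe(): the state, without advancing time (a new reading comes with each control period).
- cams.get_image(name): name is "scene" or "top"; returns (picture, depth): 400x640x3 uint8, red, green, blue; 400x640 float32, m along the optical axis (not along the pixel's ray), 0 where there is no reading.
- cams.calibration(name): a dict with "vertical_fov" (degrees; the focal length in pixels is half the picture's height over the tangent of half this angle, whatever the lens; pixels are square), "cx", "cy" (the principal point, pixels), "view" (4x4, takes a point from world to camera coordinates). Camera axes: x right, y up, looking along -z (the intrinsics and any distortion apply to the point x, -y, -z); pixel columns grow to the right and rows downward; lengths in m; the calibration is good to about 2 mm. A picture is of the moment at which its call begins. calibration takes no time and is no camera call.
- ticket.close_job(): hands the job in; it is judged then, once.
Trained networks look in the newest picture that a camera, given by its name, has taken for a name from the list of things; names that differ only in an ending like _2 or _b are one class to them, and where a whole thing is asked for, a point or a joint stands for the part that bears it (a point fixed in the world has none). Each returns a list of dicts, best first, with "p" (0 to 1); they miss things now and then, are a little off and sometimes report something else, mostly with a low value. They report only what shows in the picture. A call takes as long as a camera call. They do not tell look-alikes from the thing itself.
- cams.spot_in(camera, query): "box" ([centre column, centre row, width, height] as shares, 0 to 1, of the picture: columns of its width, rows of its height, round what is visible of it).
- cams.outline_of(camera, query): "mask" (400x640 bool, what is visible of it) and "box" ([centre column, centre row, width, height] as shares, 0 to 1, of the picture: columns of its width, rows of its height, round what is visible of it).
- cams.mark_of(camera, query): "location" ([column, row] as shares, 0 to 1, of the picture: columns of its width, rows of its height: a listed point, or the origin of a listed thing).
The state is a dict: "time_s": time; "q": joint angles; "qvel": joint speeds; "joint_efforts": joint torques, N m; "position": TCP position; "tool_rot": TCP orientation; "ft_force": force on the tool from outside, world axes, zero at the start; "wrist_torque": the same for the moment, N m; "grip_width": finger opening in m; "gripper_force": force on a finger pad.
Only numpy, scipy, OpenCV 4.12 (cv2) and the standard library are available. Lean on these libraries where they do the work, as an engineer would, in place of code of your own. Each camera call takes 0.05 s, during which the arm holds its last target. There are 200 camera calls.

## Working session

There is one attempt and no reset: what is moved stays moved. The work goes in short steps, Python scripts to look and compute and a tool call to move; the robot and the scene stay as the last step left them, time stands still between calls to the robot, and variables do not carry over. Pictures are saved under pics/ and viewed, at most 10 in all, crops included, and the job is handed in when it is done.

Besides the shell and the picture viewer there is one more tool, called after "Call:" by a JSON object that holds its "api" and its "payload". move_arm: Moves the arm, as the interface text tells. Its arguments: {"type":"object","properties":{"jaw":{"type":"array","items":{"type":"number"}},"dp":{"type":"array","items":{"type":"array","items":{"type":"number"}}},"turn":{"type":"array","items":{"type":"array","items":{"type":"number"}}},"force":{"type":"number"}},"required":["jaw","dp","turn"]}

```bash
mkdir -p pics; cat > h.py <<'E'
import numpy as np, cv2
from rig import observe, cams, ticket
def cloud(name):
    im,d=cams.get_image(name); c=cams.calibration(name)
    f=im.shape[0]/2/np.tan(np.radians(c["vertical_fov"])/2)
    v,u=np.mgrid[:400,:640]
    P=np.stack([(u-c["cx"])/f*d,-(v-c["cy"])/f*d,-d,np.ones_like(d)],-1)
    W=P@np.linalg.inv(np.array(c["view"])).T
    W=W[...,:3]; W[d==0]=np.nan
    return im,d,W
E
python3 - <<'E'
from h import *
for n in("scene","top"):
    im,d,W=cloud(n); print(n,cams.calibration(n)); np.savez(n+".npz",im=im,W=W)
    cv2.imwrite(f"pics/{n}0.png",im[...,::-1])
s=observe(); print(s["position"],s["tool_rot"],s["grip_width"])
E
```

```text
scene {'vertical_fov': 57.317831205532016, 'cx': 324.3214082766574, 'cy': 204.96835037737566, 'view': array([[ 0.56648189,  0.82407175,  0.00200368, -0.34505163],
       [-0.68301465,  0.4681535 ,  0.56064542,  0.23330472],
       [ 0.46107402, -0.31896402,  0.82805356, -1.12835492],
       [ 0.        ,  0.        ,  0.        ,  1.        ]])}
top {'vertical_fov': 50.253307617600576, 'cx': 316.33495036519844, 'cy': 195.43423418081608, 'view': array([[-0.01209195, -0.999912  ,  0.00545611,  0.10972784],
       [ 0.99751955, -0.01168425,  0.0694134 , -0.47695068],
       [-0.06934354,  0.00628192,  0.99757306, -1.01071826],
       [ 0.        ,  0.        ,  0.        ,  1.        ]])}
[0.17068554 0.52257808 0.23077588] [[-9.50560724e-01  3.10538078e-01 -6.42639292e-04]
 [ 3.10538636e-01  9.50560077e-01 -1.13820487e-03]
 [ 2.57411303e-04 -1.28149717e-03 -9.99999146e-01]] 0.0852381134726338
```

View pics/scene0.png

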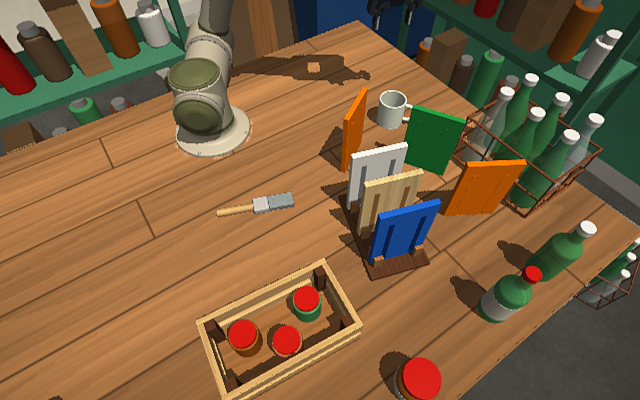

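View pics/top0.png

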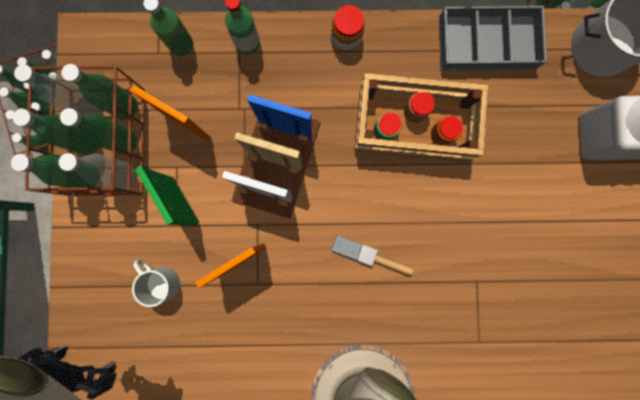

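The three boards standing in the rack are white (scene 378,175; top 257,186), plywood (392,205; 268,152) and blue (405,232; 280,117). The other panels nearby are green (435,140) and orange (355,130 and 485,190). I choose the blue one, nearest the crate. The crate is at scene (280,330), top (422,117).

```bash
python3 - <<'E'
from h import *
T={n:np.load(n+".npz") for n in("scene","top")}
cv2.imwrite("pics/crop.png",cv2.resize(T["scene"]["im"][130:290,320:540,::-1],None,fx=3,fy=3))
for n in T:
    im,W=T[n]["im"],T[n]["W"]; h=cv2.cvtColor(im,cv2.COLOR_RGB2HSV)
    z=W[...,2]
    m=(h[...,0]>105)&(h[...,0]<125)&(h[...,1]>150)&(z>0.03)&(z<0.25)&(np.abs(W[...,1])<.6)&(W[...,0]>.3)
    k,l,st,c=cv2.connectedComponentsWithStats(m.astype(np.uint8)); i=1+st[1:,4].argmax(); P=W[l==i]
    print(n,"blue",len(P),st[i],P.min(0),P.max(0))
    Q=P[P[:,2]>.07]; A=np.c_[Q[:,1:],np.ones(len(Q))]; 
    if n=="scene":
        c0=np.median(Q,0)
        for _ in range(3):
            cc=Q.mean(0);u,s,vt=np.linalg.svd(Q-cc);r=(Q-cc)@vt[2];Q=Q[abs(r)<.004]
        print("face n",vt[2],"c",cc, len(Q)); 
    t=P[P[:,2]>np.nanmax(P[:,2])-.012]; r=cv2.minAreaRect((t[:,:2]*1000).astype(np.float32)); print("top edge z",t[:,2].max(),r)
    # other boards tops
    m=(z>.2)&(z<.222)&(W[...,0]>.3)&(W[...,0]<.8)&(abs(W[...,1])<.45)
    k,l,st,c=cv2.connectedComponentsWithStats(m.astype(np.uint8))
    for i in range(1,k):
        if st[i,4]>25: t=W[l==i]; print("  z.2 comp",c[i].round(),cv2.minAreaRect((t[:,:2]*1000).astype(np.float32)))
    print("crate",[ (round(r["p"],2),np.round(r["box"],3)) for r in cams.outline_of(n,"crate")][:2])
    m=(z>.09)&(z<.108)&(W[...,0]>.5)&(W[...,1]<.1)&(W[...,1]>-.45)
    k,l,st,c=cv2.connectedComponentsWithStats(m.astype(np.uint8))
    for i in range(1,k):
        if st[i,4]>100: t=W[l==i]; print("  rim",c[i].round(),np.median(t[:,2]),st[i,4],cv2.minAreaRect((t[:,:2]*1000).astype(np.float32)))
E
```

```text
scene blue 2554 [ 369  198   72   62 2554] [0.62021289 0.11258439 0.03039213] [0.67088154 0.23761628 0.21594155]
face n [-0.95164556  0.30713525 -0.00621848] c [0.65010797 0.17195559 0.15203621] 1937
top edge z 0.2159415493961725 ((645.3988647460938, 175.5018768310547), (128.48696899414062, 13.511534690856934), 72.08030700683594)
  z.2 comp [355. 104.] ((331.1548156738281, 284.8179016113281), (13.538999557495117, 127.90504455566406), 31.11588478088379)
  z.2 comp [436. 112.] ((471.545166015625, 424.18804931640625), (122.55635833740234, 15.727563858032227), 28.660673141479492)
  z.2 comp [379. 151.] ((493.08282470703125, 225.7174835205078), (131.2265167236328, 16.782981872558594), 72.9742660522461)
  z.2 comp [489. 163.] ((651.8207397460938, 407.12615966796875), (102.9438705444336, 15.040898323059082), 57.8653678894043)
  z.2 comp [393. 179.] ((568.2682495117188, 200.97021484375), (130.11460876464844, 16.389638900756836), 72.14065551757812)
  z.2 comp [409. 209.] ((645.0215454101562, 176.13247680664062), (129.44537353515625, 15.69068431854248), 72.30419158935547)
crate [(0.84, array([
[... 1194 characters left out ...]
[152. 193.] ((474.7032775878906, 428.3433532714844), (35.5634880065918, 12.520097732543945), 30.099342346191406)
  z.2 comp [165. 214.] ((432.0295104980469, 403.56390380859375), (38.576805114746094, 13.377493858337402), 31.800443649291992)
  z.2 comp [235. 261.] ((338.90283203125, 266.4638977050781), (13.367219924926758, 83.19171142578125), 31.585264205932617)
crate [(0.76, array([0.656, 0.294, 0.208, 0.214]))]
  rim [350.  18.] 0.091047978964587 264 ((882.8438110351562, 20.696178436279297), (66.77436065673828, 56.2386589050293), 46.69035720825195)
  rim [424. 114.] 0.09957975760029913 2608 ((653.8533325195312, -137.80409240722656), (280.8028259277344, 161.46490478515625), 83.58766174316406)
```

View pics/crop.png

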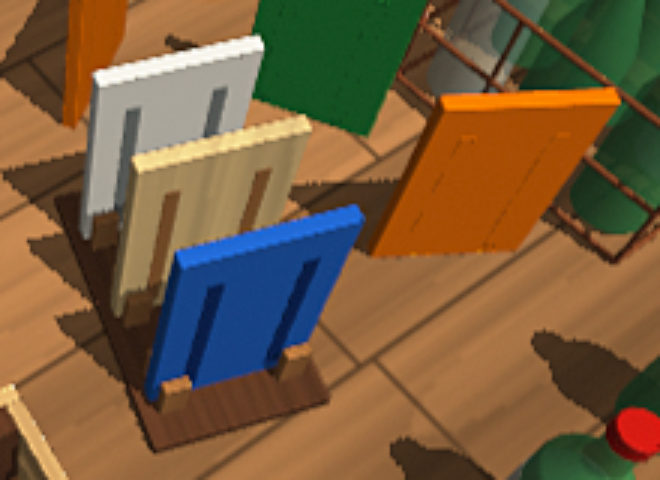

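The crop confirms that the blue board is the end one of the rack, standing free above its posts. I'll first rise and turn a quarter turn.

Call:
{"api": "move_arm", "payload": {"jaw": [8.5, 8.5, 8.5, 8.5, 8.5, 8.5, 8.5, 8.5, 8.5, 8.5, 8.5, 8.5], "dp": [[0, 0, -0.8], [0, 0, -0.8], [0, 0, -0.8], [0, 0, -0.8], [0, 0, -0.8], [0, 0, -0.8], [0, 0, -0.8], [0, 0, -0.8], [0, 0, -0.8], [0, 0, -0.8], [0, 0, -0.8], [0, 0, -0.8]], "turn": [[0, 0, 0.12], [0, 0, 0.12], [0, 0, 0.12], [0, 0, 0.12], [0, 0, 0.12], [0, 0, 0.12], [0, 0, 0.12], [0, 0, 0.12], [0, 0, 0.12], [0, 0, 0.12], [0, 0, 0.12], [0, 0, 0.12]]}}

```text
time_s: 1.2
position: [0.1708, 0.5227, 0.3275]
tool_rot: [[0.19, 0.982, -0.0], [0.982, -0.19, -0.0], [-0.0, -0.0, -1.0]]
ft_force: [0.6, 0.2, -0.6]
grip_width: 0.0851
gripper_force: 0.0
```

```bash
cat >> h.py <<'E'
from scipy.spatial.transform import Rotation as Ro
def rel(p,R):
    s=observe(); R0=np.array(s["tool_rot"])
    print("t",round(s["time_s"],2),"pos",np.round(s["position"],4),"yaw_y",np.degrees(np.arctan2(R0[1,1],R0[0,1])).round(2),"q",np.round(s["q"],1),"F",np.round(s["ft_force"],1),"w",round(s["grip_width"],4),"gf",np.round(s["gripper_force"],1))
    print("dp cm in tool",np.round(R0.T@(np.array(p)-s["position"])*100,2),"turn",np.round(Ro.from_matrix(R0.T@R).as_rotvec(),4))
def frame(yaw,tilt=0):
    # tool y along horizontal heading yaw (deg), z down; tilt: top leans toward +heading
    a,t=np.radians([yaw,tilt]); h=np.array([np.cos(a),np.sin(a),0]); up=np.array([0,0,1])
    z=-(np.sin(t)*h+np.cos(t)*up); y=np.cos(t)*h-np.sin(t)*up
    return np.c_[np.cross(y,z),y,z]
E
python3 -c "
from h import *
rel([.643,.177,.32],frame(-17.7))"
```

```text
t 1.2 pos [0.1708 0.5227 0.3275] yaw_y -10.94 q [59.6 19.1 62.8  0.  98.1 70.5] F [ 0.6  0.2 -0.6] w 0.0851 gf 0.0
dp cm in tool [-24.98  52.93   0.75] turn [-0.0002  0.0004  0.118 ]
```

Call:
{"api": "move_arm", "payload": {"jaw": [6.5, 6.5, 6.5, 6.5, 6.5, 6.5, 6.5, 6.5, 6.5, 6.5, 6.5, 6.5], "dp": [[0, 0, 0], [-0.9, 2.7, 0], [-0.9, 2.7, 0], [-0.9, 2.7, 0], [-0.9, 2.7, 0], [-0.9, 2.7, 0], [-0.9, 2.7, 0], [-0.9, 2.7, 0], [-0.9, 2.7, 0], [-0.9, 2.7, 0], [-0.9, 2.7, 0], [-0.9, 2.7, 0]], "turn": [[0, 0, 0.118], [0, 0, 0], [0, 0, 0], [0, 0, 0], [0, 0, 0], [0, 0, 0], [0, 0, 0], [0, 0, 0], [0, 0, 0], [0, 0, 0], [0, 0, 0], [0, 0, 0]]}}

```text
time_s: 2.2
position: [0.4257, 0.3386, 0.3272]
tool_rot: [[0.299, 0.954, -0.0], [0.954, -0.299, -0.0], [-0.0, -0.0, -1.0]]
ft_force: [0.7, 0.5, -0.5]
grip_width: 0.065
gripper_force: 0.0
```

Call:
{"api": "move_arm", "payload": {"jaw": [5.5, 5.5, 5.5, 5.5, 5.5, 5.5, 5.5, 5.5, 5.5, 5.5, 5.5], "dp": [[-0.9, 2.7, 0], [-0.9, 2.7, 0], [-0.9, 2.7, 0], [-0.9, 2.7, 0], [-0.9, 2.7, 0], [-0.9, 2.7, 0], [-0.9, 2.7, 0], [-0.9, 2.7, 0], [-0.9, 2.7, 0], [0, 0.6, 0], [0, 0, 0]], "turn": [[0, 0, 0], [0, 0, 0], [0, 0, 0], [0, 0, 0], [0, 0, 0], [0, 0, 0], [0, 0, 0], [0, 0, 0], [0, 0, 0], [0, 0, 0], [0, 0, 0]]}}

```text
time_s: 3.12
position: [0.6394, 0.1869, 0.3258]
tool_rot: [[0.3, 0.954, -0.002], [0.954, -0.3, -0.0], [-0.001, -0.002, -1.0]]
ft_force: [-0.0, 0.1, -0.0]
grip_width: 0.0549
gripper_force: 0.0
```

```bash
python3 -c "
from h import *
rel([.643,.177,.17],frame(-17.7))"
```

```text
t 3.12 pos [0.6394 0.1869 0.3258] yaw_y -17.49 q [  6.1  32.8  40.6  -0.  106.7  23.6] F [-0.   0.1 -0. ] w 0.0549 gf 0.0
dp cm in tool [-0.82  0.67 15.58] turn [-0.0018  0.0008  0.0037]
```

Call:
{"api": "move_arm", "payload": {"jaw": [5.5, 5.5, 5.5, 5.5, 5.5, 5.5, 5.5, 5.5, 5.5, 5.5, 5.5, 5.5], "dp": [[-0.4, 0.35, 0], [-0.4, 0.3, 0], [0, 0, 1.5], [0, 0, 1.5], [0, 0, 1.5], [0, 0, 1.5], [0, 0, 1.5], [0, 0, 1.0], [0, 0, 0.5], [0, 0, 0], [0, 0, 0], [0, 0, 0]], "turn": [[0, 0, 0], [0, 0, 0], [0, 0, 0], [0, 0, 0], [0, 0, 0], [0, 0, 0], [0, 0, 0], [0, 0, 0], [0, 0, 0], [0, 0, 0], [0, 0, 0], [0, 0, 0]]}}

```text
time_s: 4.12
position: [0.6423, 0.1786, 0.2385]
tool_rot: [[0.298, 0.954, 0.002], [0.954, -0.298, 0.0], [0.001, 0.002, -1.0]]
ft_force: [-0.8, -0.8, 0.2]
grip_width: 0.0551
gripper_force: 0.0
```

```bash
python3 - <<'E'
from h import *
rel([.643,.177,.17],frame(-17.7))
im,d,W=cloud("scene"); cv2.imwrite("pics/pre.png",cv2.resize(im[100:290,300:520,::-1],None,fx=3,fy=3))
E
```

```text
t 4.12 pos [0.6423 0.1786 0.2385] yaw_y -17.35 q [ 5.4 33.8 52.5 -0.  93.6 22.7] F [-0.8 -0.8  0.2] w 0.0551 gf 0.0
dp cm in tool [-0.13  0.1   6.85] turn [ 0.0017 -0.0007  0.0061]
```

View pics/pre.png

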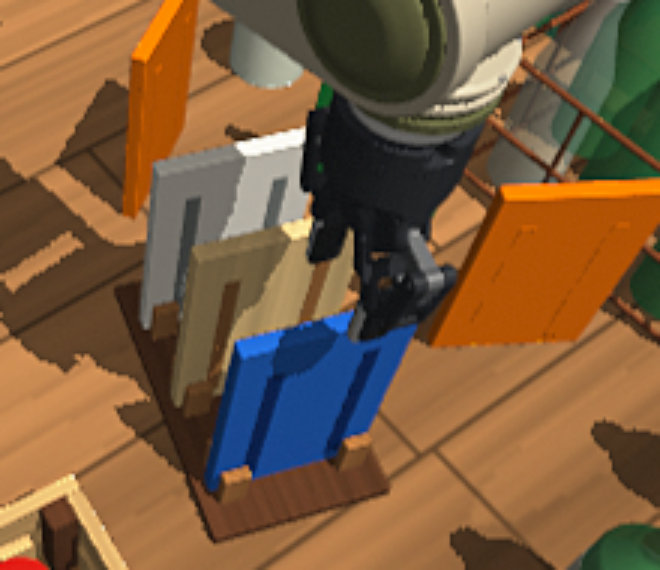

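```bash
python3 - <<'E'
from h import *
c=cams.calibration("scene"); V=np.array(c["view"]); f=200/np.tan(np.radians(c["vertical_fov"])/2)
s=observe();R=np.array(s["tool_rot"]);p=np.array(s["position"])
for q in (p,p+R[:,1]*.03,p-R[:,1]*.03,np.array([.643,.177,.212])):
    x=V@np.r_[q,1]; u=[c["cx"]+f*x[0]/-x[2],c["cy"]-f*x[1]/-x[2]]; print(np.round(u,1),"crop",np.round([(u[0]-300)*3,(u[1]-100)*3]))
im,d,W=cloud("scene"); z=W[...,2]
m=(W[...,0]>.55)&(W[...,0]<.75)&(abs(W[...,1]-.18)<.12)&(z>.225)&(z<.29)
for lo in np.arange(.225,.29,.01):
    k=m&(z>=lo)&(z<lo+.01); print(round(lo,3),k.sum(),W[k].min(0).round(3) if k.any() else "",W[k].max(0).round(3) if k.any() else "")
E
```

```text
[412.4 198.7] crop [337. 296.]
[419.2 211.4] crop [358. 334.]
[405.8 186.6] crop [317. 260.]
[409.3 207.1] crop [328. 321.]
0.225 0  
0.235 4 [0.615 0.162 0.243] [0.674 0.196 0.245]
0.245 53 [0.609 0.158 0.245] [0.683 0.197 0.255]
0.255 82 [0.603 0.157 0.255] [0.685 0.197 0.265]
0.265 75 [0.604 0.157 0.265] [0.683 0.196 0.275]
0.275 61 [0.608 0.156 0.275] [0.682 0.197 0.285]
0.285 29 [0.596 0.155 0.285] [0.683 0.188 0.29 ]
```

The view and the projection agree: the fingers straddle the blue board (near fingertip at crop 370,330). Now lower and grip.

Call:
{"api": "move_arm", "payload": {"jaw": [5.5, 5.5, 5.5, 5.5, 5.5, 5.5, 5.5, 5.5, 0.8, 0.8, 0.8, 0.8], "dp": [[-0.1, 0.1, 1.0], [0, 0, 1.0], [0, 0, 1.0], [0, 0, 1.0], [0, 0, 1.0], [0, 0, 1.0], [0, 0, 0.8], [0, 0, 0], [0, 0, 0], [0, 0, 0], [0, 0, 0], [0, 0, 0]], "turn": [[0, 0, 0], [0, 0, 0], [0, 0, 0], [0, 0, 0], [0, 0, 0], [0, 0, 0], [0, 0, 0], [0, 0, 0], [0, 0, 0], [0, 0, 0], [0, 0, 0], [0, 0, 0]], "force": 50}}

```text
time_s: 5.22
position: [0.643, 0.1773, 0.1701]
tool_rot: [[0.298, 0.954, 0.001], [0.954, -0.298, 0.0], [0.001, 0.001, -1.0]]
ft_force: [-0.3, -0.4, 5.1]
grip_width: 0.0137
gripper_force: 50.4
```

Call:
{"api": "move_arm", "payload": {"jaw": [0.8, 0.8, 0.8], "dp": [[0, 0, 0], [0, 0, 0], [0, 0, 0]], "turn": [[0, 0, 0], [0, 0, 0], [0, 0, 0]]}}

```text
time_s: 5.47
position: [0.643, 0.1773, 0.1701]
tool_rot: [[0.298, 0.954, 0.002], [0.954, -0.298, 0.0], [0.001, 0.001, -1.0]]
ft_force: [-0.5, 0.1, 5.6]
grip_width: 0.0138
gripper_force: 50.3
```

Call:
{"api": "move_arm", "payload": {"jaw": [0.8, 0.8, 0.8, 0.8, 0.8, 0.8, 0.8, 0.8, 0.8, 0.8, 0.8, 0.8], "dp": [[0, 0, -0.5], [0, 0, -1], [0, 0, -1], [0, 0, -1], [0, 0, -1], [0, 0, -1], [0, 0, -1], [0, 0, -1.3], [0, 0, -1.3], [0, 0, -1.3], [0, 0, -1], [0, 0, -0.6]], "turn": [[0, 0, 0], [0, 0, 0], [0, 0, 0], [0, 0, 0], [0, 0, 0], [0, 0, 0], [0, 0, 0], [0, 0, 0], [0, 0, 0], [0, 0, 0], [0, 0, 0], [0, 0, 0]]}}

```text
time_s: 6.47
position: [0.6428, 0.1773, 0.2913]
tool_rot: [[0.298, 0.954, 0.002], [0.954, -0.298, 0.0], [0.001, 0.002, -1.0]]
ft_force: [0.4, 0.4, -4.1]
grip_width: 0.0134
gripper_force: 49.1
```

Call:
{"api": "move_arm", "payload": {"jaw": [0.8, 0.8, 0.8, 0.8, 0.8, 0.8, 0.8, 0.8, 0.8, 0.8, 0.8, 0.8], "dp": [[-0.7, 0, 0], [-1.4, 0, 0], [-1.6, 0, 0], [-1.6, 0, 0], [-1.6, 0, 0], [-1.6, 0, 0], [-1.6, 0, 0], [-1.6, 0, 0], [-1.6, 0, 0], [-1.6, 0, 0], [-1.2, 0, 0], [-0.6, 0, 0]], "turn": [[0, 0, 0], [0, 0, 0], [0, 0, 0], [0, 0, 0], [0, 0, 0], [0, 0, 0], [0, 0, 0], [0, 0, 0], [0, 0, 0], [0, 0, 0], [0, 0, 0], [0, 0, 0]]}}

```text
time_s: 7.47
position: [0.5923, 0.0162, 0.2892]
tool_rot: [[0.3, 0.954, -0.001], [0.954, -0.3, -0.0], [-0.0, -0.0, -1.0]]
ft_force: [0.4, 0.6, -4.0]
grip_width: 0.0136
gripper_force: 49.1
```

```bash
cat > tgt.py <<'E'
from h import *
C=np.array([.6545,-.138]); YAW=-6.4; TILT=18.; G=.058  # TCP is 58 mm above board centre
def place(out=0.,up=0.,side=0.):
    t=np.radians(TILT); ct,st=np.cos(t),np.sin(t)
    zc=.1*ct+.007*st; s=(.1-zc+.007*st)/ct; xc=-.08-.007*ct-s*st
    a=np.radians(YAW); h=np.array([np.cos(a),np.sin(a)]); l=np.array([-h[1],h[0]])
    p=C+h*(xc-out+G*st)+l*side
    return np.r_[p,zc+G*ct+up], frame(YAW,TILT)
E
python3 -c "
from tgt import *
p,R=place(.03,.12); print(p); rel(p,R)"
```

```text
[ 0.55480055 -0.12681692  0.27243005]
t 7.47 pos [0.5923 0.0162 0.2892] yaw_y -17.44 q [-9.9 24.5 60.6 -0.  95.   7.6] F [ 0.4  0.6 -4. ] w 0.0136 gf 49.1
dp cm in tool [-14.76   0.71   1.68] turn [ 0.3127 -0.0299 -0.1912]
```

Call:
{"api": "move_arm", "payload": {"jaw": [0.8, 0.8, 0.8, 0.8, 0.8, 0.8, 0.8, 0.8, 0.8, 0.8, 0.8, 0.8], "dp": [[0, 0, 0], [0, 0, 0], [0, 0, 0], [-1.0, -0.2, 0], [-1.7, -0.3, 0], [-2.0, -0.3, 0], [-2.0, -0.3, 0], [-2.0, -0.3, 0], [-2.0, -0.3, 0], [-2.0, -0.3, 0], [-1.3, -0.2, 0], [-0.6, 0, 0]], "turn": [[0, 0, -0.06], [0, 0, -0.07], [0, 0, -0.063], [0, 0, 0], [0, 0, 0], [0, 0, 0], [0, 0, 0], [0, 0, 0], [0, 0, 0], [0, 0, 0], [0, 0, 0], [0, 0, 0]]}}

```text
time_s: 8.47
position: [0.5543, -0.1267, 0.2893]
tool_rot: [[0.113, 0.994, -0.0], [0.994, -0.113, -0.0], [-0.0, -0.0, -1.0]]
ft_force: [0.3, -0.7, -3.9]
grip_width: 0.0133
gripper_force: 49.1
```

Call:
{"api": "move_arm", "payload": {"jaw": [0.8, 0.8, 0.8, 0.8, 0.8, 0.8, 0.8, 0.8], "dp": [[0, 0, 0], [0, 0, 0], [0, 0, 0], [0, 0, 0], [0, 0, 0], [0, 0, 0], [0, 0, 0], [0, 0, 0]], "turn": [[0.05, 0, 0], [0.05, 0, 0], [0.054, 0, 0], [0.06, 0, 0], [0.05, 0, 0], [0.05, 0, 0], [0, 0, 0], [0, 0, 0]]}}

```text
time_s: 9.13
position: [0.5555, -0.1246, 0.2887]
tool_rot: [[0.11, 0.946, -0.306], [0.994, -0.104, 0.034], [0.0, -0.308, -0.951]]
ft_force: [-1.2, 0.0, -4.4]
grip_width: 0.0135
gripper_force: 49.2
```

```bash
python3 - <<'E'
from tgt import *
p,R=place(.02,.01); print(p); rel(p,R)
im,d,W=cloud("scene"); cv2.imwrite("pics/tilt.png",im[...,::-1])
h=cv2.cvtColor(im,cv2.COLOR_RGB2HSV); z=W[...,2]
m=(h[...,0]>105)&(h[...,0]<125)&(h[...,1]>150)&(z>0.03)&(W[...,0]>.3)&(W[...,0]<.75)&(W[...,1]<.05)
Q=W[m]; 
for _ in range(4): cc=np.median(Q,0) if _==0 else Q.mean(0);vt=np.linalg.svd(Q-cc)[2];Q=Q[abs((Q-cc)@vt[2])<.006]
print(len(Q),cc,vt,W[m].min(0),W[m].max(0))
u=np.array(observe()["tool_rot"]); print((Q-observe()["position"])@u[:,:1] .ravel().min() if 0 else np.c_[((Q-observe()["position"])@u).min(0),((Q-observe()["position"])@u).max(0)])
E
```

```text
[ 0.56473823 -0.1279316   0.16243005]
t 9.13 pos [ 0.5555 -0.1246  0.2887] yaw_y -6.28 q [-22.3  31.   51.6  -5.4 114.6 -17.5] F [-1.2  0.  -4.4] w 0.0135 gf 49.2
dp cm in tool [-0.23  4.79 11.72] turn [0.0013 0.0004 0.0019]
1476 [ 0.55265352 -0.12999751  0.25549106] [[-0.30487962 -0.01810567 -0.95221878]
 [ 0.0957908   0.99416629 -0.04957338]
 [ 0.94756136 -0.10632771 -0.30136668]] [ 0.51111377 -0.19078898  0.14227487] [ 0.63435898 -0.05949859  0.41641188]
[[-0.06480711  0.06302372]
 [ 0.00344519  0.0098516 ]
 [-0.04511006  0.15165667]]
```

View pics/tilt.png

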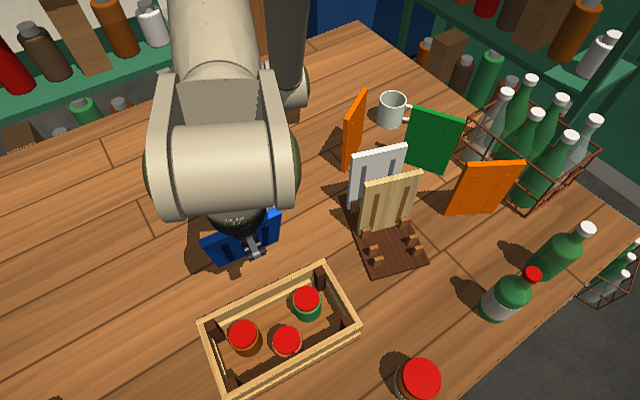

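The picture shows the board held and tilted at (240,240), in front of the crate. White (378,175) and plywood (392,205) are still standing. Now lower it to just above the table, 2 cm out from contact.

Call:
{"api": "move_arm", "payload": {"jaw": [0.8, 0.8, 0.8, 0.8, 0.8, 0.8, 0.8, 0.8, 0.8, 0.8, 0.8, 0.8], "dp": [[-0.1, 0.3, 0.7], [-0.1, 0.5, 1.2], [0, 0.5, 1.2], [0, 0.5, 1.2], [0, 0.5, 1.2], [0, 0.5, 1.2], [0, 0.5, 1.2], [0, 0.5, 1.2], [0, 0.5, 1.2], [0, 0.4, 0.9], [0, 0.2, 0.5], [0, 0, 0]], "turn": [[0, 0, 0], [0, 0, 0], [0, 0, 0], [0, 0, 0], [0, 0, 0], [0, 0, 0], [0, 0, 0], [0, 0, 0], [0, 0, 0], [0, 0, 0], [0, 0, 0], [0, 0, 0]]}}

```text
time_s: 10.18
position: [0.5648, -0.1279, 0.1619]
tool_rot: [[0.11, 0.945, -0.308], [0.994, -0.104, 0.035], [0.001, -0.31, -0.951]]
ft_force: [-1.0, 0.4, -3.8]
grip_width: 0.0134
gripper_force: 49.2
```

```bash
python3 - <<'E'
from tgt import *
p,R=place(.003,.003); print(p); rel(p,R)
E
```

```text
[ 0.58163229 -0.12982658  0.15543005]
t 10.18 pos [ 0.5648 -0.1279  0.1619] yaw_y -6.3 q [-22.3  36.2  62.8  -4.9  98.4 -15.9] F [-1.   0.4 -3.8] w 0.0134 gf 49.2
dp cm in tool [-0.01  1.82  0.09] turn [-0.0012 -0.      0.0016]
```

Call:
{"api": "move_arm", "payload": {"jaw": [0.8, 0.8, 0.8, 0.8, 0.8, 0.8, 0.8], "dp": [[0, 0.3, 0], [0, 0.4, 0], [0, 0.4, 0], [0, 0.4, 0.1], [0, 0.3, 0], [0, 0, 0], [0, 0, 0]], "turn": [[0, 0, 0], [0, 0, 0], [0, 0, 0], [0, 0, 0], [0, 0, 0], [0, 0, 0], [0, 0, 0]]}}

```text
time_s: 10.77
position: [0.582, -0.1298, 0.1562]
tool_rot: [[0.11, 0.945, -0.307], [0.994, -0.104, 0.034], [0.0, -0.309, -0.951]]
ft_force: [-0.5, 0.3, -4.9]
grip_width: 0.0136
gripper_force: 49.1
```

Call:
{"api": "move_arm", "payload": {"jaw": [0.8, 0.8, 0.8], "dp": [[0, 0.1, 0.1], [0, 0.1, 0.1], [0, 0, 0]], "turn": [[0, 0, 0], [0, 0, 0], [0, 0, 0]]}}

```text
time_s: 11.02
position: [0.5831, -0.1299, 0.1536]
tool_rot: [[0.11, 0.945, -0.307], [0.994, -0.104, 0.034], [0.0, -0.309, -0.951]]
ft_force: [-1.0, -0.1, -4.0]
grip_width: 0.0133
gripper_force: 49.2
```

```bash
python3 - <<'E'
from tgt import *
p,R=place(); print(p); rel(p,R)
E
```

```text
[ 0.58461359 -0.13016098  0.15243005]
t 11.02 pos [ 0.5831 -0.1299  0.1536] yaw_y -6.3 q [-21.8  38.4  59.8  -4.8  99.1 -15.6] F [-1.  -0.1 -4. ] w 0.0133 gf 49.2
dp cm in tool [-0.01  0.18  0.07] turn [-0.0002  0.0004  0.0017]
```

Call:
{"api": "move_arm", "payload": {"jaw": [0.8, 0.8, 0.8], "dp": [[0, 0.1, 0.1], [0, 0, 0], [0, 0, 0]], "turn": [[0, 0, 0], [0, 0, 0], [0, 0, 0]]}}

```text
time_s: 11.27
position: [0.5838, -0.1301, 0.1526]
tool_rot: [[0.11, 0.945, -0.307], [0.994, -0.104, 0.034], [0.0, -0.309, -0.951]]
ft_force: [0.6, -0.8, -4.5]
grip_width: 0.0134
gripper_force: 49.3
```

Call:
{"api": "move_arm", "payload": {"jaw": [0.8, 0.8, 0.8], "dp": [[0, 0.1, 0.05], [0, 0, 0], [0, 0, 0]], "turn": [[0, 0, 0], [0, 0, 0], [0, 0, 0]]}}

```text
time_s: 11.52
position: [0.5845, -0.1302, 0.1523]
tool_rot: [[0.11, 0.945, -0.307], [0.994, -0.105, 0.034], [-0.0, -0.309, -0.951]]
ft_force: [-1.2, 0.1, 1.0]
grip_width: 0.0134
gripper_force: 49.9
```

Call:
{"api": "move_arm", "payload": {"jaw": [0.8, 0.8, 0.8], "dp": [[0, 0.1, -0.03], [0, 0, 0], [0, 0, 0]], "turn": [[0, 0, 0], [0, 0, 0], [0, 0, 0]]}}

```text
time_s: 11.77
position: [0.5853, -0.1303, 0.1521]
tool_rot: [[0.11, 0.945, -0.308], [0.994, -0.105, 0.034], [-0.0, -0.31, -0.951]]
ft_force: [-3.0, -0.3, 3.5]
grip_width: 0.0133
gripper_force: 49.8
```

Call:
{"api": "move_arm", "payload": {"jaw": [0.8, 0.8, 0.8], "dp": [[0, 0.1, -0.03], [0, 0, 0], [0, 0, 0]], "turn": [[0, 0, 0], [0, 0, 0], [0, 0, 0]]}}

```text
time_s: 12.02
position: [0.5856, -0.1303, 0.152]
tool_rot: [[0.11, 0.944, -0.31], [0.994, -0.104, 0.034], [-0.0, -0.312, -0.95]]
ft_force: [-7.5, -0.6, 3.8]
grip_width: 0.0134
gripper_force: 50.1
```

Contact with both the table and the crate. Release.

Call:
{"api": "move_arm", "payload": {"jaw": [1.8, 2.2, 2.8, 3.4, 4, 4.5, 4.5, 4.5], "dp": [[0, 0, 0], [0, 0, 0], [0, 0, 0], [0, 0, 0], [0, 0, 0], [0, 0, 0], [0, 0, 0], [0, 0, 0]], "turn": [[0, 0, 0], [0, 0, 0], [0, 0, 0], [0, 0, 0], [0, 0, 0], [0, 0, 0], [0, 0, 0], [0, 0, 0]]}}

```text
time_s: 12.68
position: [0.5867, -0.1304, 0.1518]
tool_rot: [[0.11, 0.945, -0.307], [0.994, -0.104, 0.034], [0.0, -0.309, -0.951]]
ft_force: [-0.7, -0.7, 0.9]
grip_width: 0.0448
gripper_force: 0.0
```

Call:
{"api": "move_arm", "payload": {"jaw": [4.5, 4.5, 4.5, 4.5, 4.5, 4.5, 4.5, 4.5, 4.5, 4.5, 4.5, 4.5], "dp": [[0, 0, -0.4], [0, 0, -0.7], [0, 0, -1], [0, 0, -1], [0, 0, -1], [0, 0, -1], [0, 0, -1.5], [0, 0, -1.5], [0, 0, -1.5], [0, 0, -1.5], [0, 0, -1], [0, 0, 0]], "turn": [[0, 0, 0], [0, 0, 0], [0, 0, 0], [0, 0, 0], [0, 0, 0], [0, 0, 0], [0, 0, 0], [0, 0, 0], [0, 0, 0], [0, 0, 0], [0, 0, 0], [0, 0, 0]]}}

```text
time_s: 13.68
position: [0.6246, -0.1347, 0.2694]
tool_rot: [[0.11, 0.947, -0.303], [0.994, -0.105, 0.032], [-0.001, -0.305, -0.953]]
ft_force: [0.1, 0.1, -0.6]
grip_width: 0.0449
gripper_force: 0.0
```

```bash
python3 - <<'E'
from tgt import *
for n in("scene","top"):
    im,d,W=cloud(n); cv2.imwrite(f"pics/{n}_end.png",im[...,::-1])
    h=cv2.cvtColor(im,cv2.COLOR_RGB2HSV); z=W[...,2]
    m=(h[...,0]>105)&(h[...,0]<125)&(h[...,1]>150)&(z>0.005)&(z<.22)&(W[...,0]>.4)&(W[...,0]<.65)&(W[...,1]<.0)&(W[...,1]>-.3)
    Q=W[m]; print(n,len(Q))
    if len(Q)<30: continue
    a=np.radians(YAW); B=np.array([[np.cos(a),np.sin(a)],[-np.sin(a),np.cos(a)]])
    L=np.c_[(Q[:,:2]-C)@B.T,Q[:,2]]; print(np.percentile(L,[1,50,99],axis=0).round(3))
    for lo in np.arange(0,.22,.02):
        k=(L[:,2]>=lo)&(L[:,2]<lo+.02)
        if k.sum()>5: print(round(lo,2),k.sum(),L[k].mean(0).round(4),np.polyfit(L[k][:,1],L[k][:,0],1).round(3))
E
```

```text
scene 264
[[-0.077 -0.064  0.104]
 [-0.056 -0.046  0.19 ]
 [-0.048 -0.019  0.196]]
0.1 20 [-0.0752 -0.0396  0.1093] [ 0.047 -0.073]
0.12 27 [-0.0683 -0.0423  0.1297] [ 0.003 -0.068]
0.14 28 [-0.0611 -0.0403  0.1509] [-0.014 -0.062]
0.16 26 [-0.0547 -0.0415  0.1703] [ 0.005 -0.055]
0.18 163 [-0.0534 -0.0475  0.1916] [ 0.059 -0.051]
top 764
[[-0.124  0.025  0.013]
 [-0.091  0.048  0.114]
 [-0.053  0.065  0.194]]
0.0 31 [-0.1236  0.0419  0.0155] [ 0.018 -0.124]
0.02 67 [-0.1191  0.045   0.0296] [ 0.006 -0.119]
0.04 80 [-0.1124  0.0459  0.0494] [ 0.042 -0.114]
0.06 80 [-0.1052  0.0471  0.0702] [ 0.077 -0.109]
0.08 72 [-0.0989  0.0478  0.0896] [ 0.062 -0.102]
0.1 73 [-0.0922  0.0472  0.1098] [ 0.013 -0.093]
0.12 73 [-0.0855  0.0496  0.1298] [ 0.031 -0.087]
0.14 78 [-0.0781  0.0502  0.1506] [ 0.055 -0.081]
0.16 80 [-0.0716  0.051   0.1703] [ 0.008 -0.072]
0.18 130 [-0.061   0.0498  0.1901] [-0.087 -0.057]
```

View pics/scene_end.png

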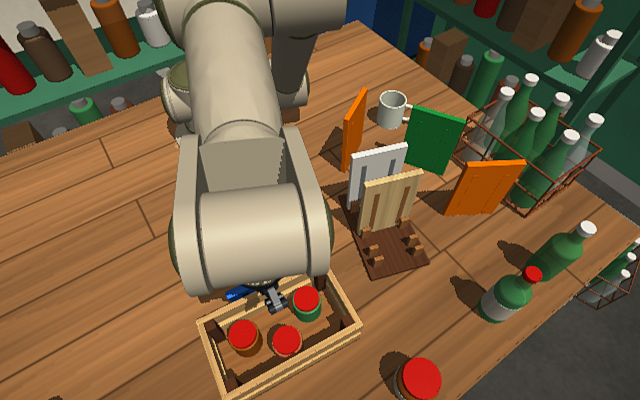

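The board stands against the crate front, leaning about 19°, centred (edges at ±65 mm) and square. The other two boards have not moved, and the gripper is clear.

```bash
python3 -c "
from rig import ticket
print(ticket.close_job())"
```

```text
the job is handed in; nothing more can be done
None
```

I've handed the job in: the blue board leans against the crate front at about 19°, centred and square, and the white and plywood boards are still in their slots. The hand-in gave no verdict.

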